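# Eject the orange-collared lamp holder from its assembly nest

### The arm

A 6-joint arm with a two-finger parallel gripper is mounted at the origin on the work surface. World frame = base frame: x ahead of the robot, y to its left, z up, the work surface at z = 0. Lengths are in m, angles in rad, forces in N, time in s.
With the tool pointing down it reaches from about 0.35 to 0.975 m from the base axis. Payload 4.9 kg.
Tool frame: the origin (TCP) lies at the very end of the fingers, on their centre line; the grasp point (between the pads) lies 19 mm behind it; z points along the fingers, y is the line along which they close (so a half turn about z gives the same grasp; the last joint's range is limited). The gripper opens to 85 mm and grips with 20 to 120 N. Pads are 22 mm wide; open, the fingers measure 114 mm over their backs; the gripper's body (76 mm by 85 mm) begins 54 mm behind the grasp point. The pads swing forward as they close: fully open they stand 13 mm farther back than shut.
Start: joints at [1.107, 0.053, 1.613, -0, 1.476, -0.119], TCP at [0.211, 0.588, 0.231] pointing down, gripper open.
Joint ranges: [-3.01, 3.01], [-1.01, 2.22], [0.06, 2.58], [-1.02, 4.17], [0.09, 2.62], [-3.14, 3.14]. Speed limits (rad/s): [2.57, 2.57, 3.14, 3.14, 3.14, 3.14].

### API

Orientations are given as a rotation vector (axis times angle).
In Python, from station import ctrl gives the robot as it stands. The module is installed in compiled form; this text tells all that it offers.
- The arm moves only by the tool jog_arm, never from a script. Its argument "steps" is a list of rows, each an object with "delta_rot": the turn, a rotation vector about the tool's x, y, z in degrees, a list of three; "linear": the shift along the tool's x, y, z in m, a list of three; "grip": the finger opening in m, from 0 to 0.0854. In form: [{"delta_rot": [rx, ry, rz], "linear": [x, y, z], "grip": grip}, ...]. A call has 1 to 10 rows; each row shifts and turns the commanded pose from where the row before left it, along the tool's axes as they then stand; what a row does not reach is not made up. A row lasts 1/10 s, in which the tool goes at most 50 mm and 8.59 degrees, less where a joint would pass 70% of its speed; a pose out of reach is approached as far as the arm can. A call with a gripper value outside its range is refused whole. The fingers move at their own pace and stop on an object; "newtons" is the grip in N (left out, the last holds). Time passes only in rows, so rows that do not move let the fingers close. It gives the time, the measured TCP pose, the force, the opening and the grip force at its end, in the units of the state.
- ctrl.get_obs(): the state, without advancing time (a new reading comes with each control period).
- ctrl.get_image(name): name is "side" or "top"; returns (picture, depth): 420x560x3 uint8, red, green, blue; 420x560 float32, m along the optical axis (not along the pixel's ray), 0 where there is no reading.
- ctrl.camera_info(name): a dict with "camera_matrix" (3x3 intrinsics, pixels), "R" (3x3) and "t" (3): a world point X has camera coordinates R X + t. Camera axes: x right, y down, z forward; pixel columns grow to the right and rows downward; lengths in m; the calibration is good to about 2 mm. A picture is of the moment at which its call begins. camera_info takes no time and is no camera call.
- ctrl.finish_job(): hands the job in; it is judged then, once.
The state is a dict: "t": time; "q": joint angles; "dq": joint speeds; "effort": joint torques, N m; "tool_pos": TCP position; "tool_rot": TCP orientation; "contact_force": force on the tool from outside, world axes, zero at the start; "wrist_torque": the same for the moment, N m; "opening": finger opening in m; "grip_force": force on a finger pad.
Only numpy, scipy, OpenCV 4.12 (cv2) and the standard library are available. Lean on these libraries where they do the work, as an engineer would, in place of code of your own. Each camera call takes 0.05 s, during which the arm holds its last target. There are 200 camera calls.

### The job

One of the two black lamp holders sunk in the jig has an orange collar. Press the yellow key in front of its nest all the way down so that its ejector pin lifts that holder from below, then grip the raised holder and stand it upright in the blue tray, released. Leave the plain black holder down in its nest.

Things in the scene. Friction and masses are not known exactly. Their poses are not given: they have to be found in the camera images.
- holder_mid (a point): Centre of the lamp holder to take out: black upright cylinder 60 mm tall, 70 g, orange collar near the top. From its underside: foot 38 mm diameter up to 20 mm, body 34 mm up to 56 (collar 44 to 56), neck 18 mm up to 60. Starts sunk in a nest of the jig, centre 72 mm above the bench, neck 2 mm proud of the block; lifted by the pin its centre is at 107 mm, 37 mm shows, and it stays up.
- other_mid (a point): Centre of the other lamp holder, same shape and size but plain black all over, in the jig's other nest. The two nests swap between runs.
- jig: Fixed jig; origin: base centre on the bench, z up. Aluminium block, x 2 to 88 mm, y -90 to 90, flat top 100 mm above bench, with nests (40 mm holes) at x 45, y +45 and -45. Each has a pin below, raised through its floor by its own yellow key (32 mm disc) at x -50, same y. Key top at 92 mm; goes straight down 36 mm to a stop against 6 N friction, lifts the holder 35 mm and stays where left.
- tray: The shallow blue tray, fixed, 150 by 150 mm outside, walls 4 mm thick and 15 mm high. Origin: centre of its underside on the bench; inner floor about 4 mm above the bench; x and y along its sides.

How it is judged:
By the outcome, as a careful person would: the job done as asked, in the order asked, and still so for the second after the job is handed in, with the robot touching nothing.
It also fails if it takes over 48 s, if anything falls off the work surface, if the arm or the gripper's body presses on something with over 40 N, if the wrist force passes 120 N, or if a joint passes its speed limit or range.

## Working session

There is one attempt and no reset: what is moved stays moved. The work goes in short steps, Python scripts to look and compute and a tool call to move; the robot and the scene stay as the last step left them, time stands still between calls to the robot, and variables do not carry over. Pictures are saved under pics/ and viewed, at most 10 in all, crops included, and the job is handed in when it is done.

Besides the shell and the picture viewer there is one more tool, called after "Request:" as name(argument=value, ...), one argument or row to a line, values as JSON. jog_arm: Moves the arm, as the interface text tells. Its arguments: {"type":"object","properties":{"steps":{"type":"array"},"newtons":{"type":"number"}},"required":["steps"]}

```bash
mkdir -p pics
cat > h.py <<'E'
import numpy as np, cv2
from station import ctrl
def grab(n):
    im,d=ctrl.get_image(n); c=ctrl.camera_info(n); return im,d,c
def world(c,u,v,z):  # depth z
    K=np.array(c["camera_matrix"]);R=np.array(c["R"]);t=np.array(c["t"])
    p=np.linalg.inv(K)@np.array([u,v,1.0])*z
    return R.T@(p-t)
def plane(c,u,v,h):
    K=np.array(c["camera_matrix"]);R=np.array(c["R"]);t=np.array(c["t"])
    o=-R.T@t; r=R.T@np.linalg.inv(K)@np.array([u,v,1.0])
    return o+r*(h-o[2])/r[2]
def blobs(im,lo,hi,mn=30):
    m=cv2.inRange(cv2.cvtColor(im,cv2.COLOR_RGB2HSV),lo,hi)
    n,l,s,ce=cv2.connectedComponentsWithStats(m)
    return [(s[i],ce[i],l==i) for i in range(1,n) if s[i,4]>=mn]
E
python3 - <<'E'
from h import *
o=ctrl.get_obs(); print(o["t"],o["tool_pos"],o["tool_rot"])
for n in("top","side"):
    im,d,c=grab(n); cv2.imwrite(f"pics/{n}0.png",im[:,:,::-1]); np.savez(f"{n}0.npz",im=im,d=d)
    print(n,-np.array(c["R"]).T@np.array(c["t"]))
    for nm,lo,hi in(("yel",(22,120,100),(35,255,255)),("org",(5,120,80),(20,255,255)),("blue",(95,100,50),(130,255,255))):
        for s,ce,m in blobs(im,lo,hi,15):
            u,v=ce; zz=d[m];zz=zz[zz>0]
            print(nm,s,ce.round(1),plane(c,u,v,.092).round(4), world(c,u,v,np.median(zz)).round(4) if len(zz) else None)
E
```

```text
0.0 [0.2109771  0.58764801 0.23005609] [-5.38876669e-01 -3.09440770e+00  3.08847563e-03]
top [ 0.50251071 -0.05444972  0.8235978 ]
yel [ 107   67  278   10 1977] [246.1  71. ] [0.8431 0.0344 0.092 ] [0.8849 0.0453 0.0023]
yel [ 55 180  26  31 506] [ 67.6 195.3] [0.5894 0.3747 0.092 ] [0.5931 0.3934 0.0602]
yel [158 211  17  17 222] [166. 219.] [0.5469 0.18   0.092 ] [0.5469 0.1797 0.0928]
yel [201 228  17  16 219] [209.2 235.7] [0.5166 0.0957 0.092 ] [0.5166 0.0955 0.0929]
org [ 105   64  282   55 1531] [256.6  79.7] [0.8255 0.013  0.092 ] [0.8644 0.0211 0.0038]
org [424 132   5   6  23] [426.  134.3] [ 0.7197 -0.3166  0.092 ] [ 0.7351 -0.3353  0.0399]
org [ 53 178  42  41 283] [ 76.2 200.7] [0.579 0.357 0.092] [0.5882 0.4065 0.004 ]
org [218 180  18  19  64] [226.3 189. ] [0.6069 0.0658 0.092 ] [0.606  0.0649 0.0977]
org [221 184  11  11  46] [226.4 188.4] [0.608  0.0657 0.092 ] [0.6067 0.0642 0.1013]
blue [ 353  188   78   75 5134] [391.4 224.8] [ 0.544  -0.2493  0.092 ] [ 0.5488 -0.272   0.0064]
side [0.37871373 0.44301162 0.67930704]
yel [  16  151  188  209 1552] [101.1 264.4] [
[... 424 characters left out ...]
48  54  16 318] [318.5  55.7] [ 0.7245 -0.7338  0.092 ] [ 0.7673 -0.8798  0.0191]
org [  14  150  191  211 1023] [136.8 236.4] [0.798 0.108 0.092] [ 0.8744  0.047  -0.015 ]
org [229 244  19  16 186] [238.  251.8] [0.6067 0.0626 0.092 ] [0.6043 0.0666 0.0982]
org [267 276  19  19  65] [277.1 288. ] [0.5108 0.1042 0.092 ] [0.5115 0.1023 0.0886]
org [236 325  11   6  15] [241.3 328.2] [0.5338 0.1946 0.092 ] [0.5357 0.1917 0.0849]
org [518 364  16  13  70] [525.7 370.8] [0.1181 0.0856 0.092 ] [0.0826 0.0368 0.0119]
org [521 378   5   8  21] [523.3 380.6] [0.1214 0.1025 0.092 ] [0.0853 0.0547 0.0095]
blue [ 284  156   73   56 2716] [321.  183.1] [ 0.5265 -0.1751  0.092 ] [ 0.5485 -0.267   0.0047]
```

View pics/top0.png

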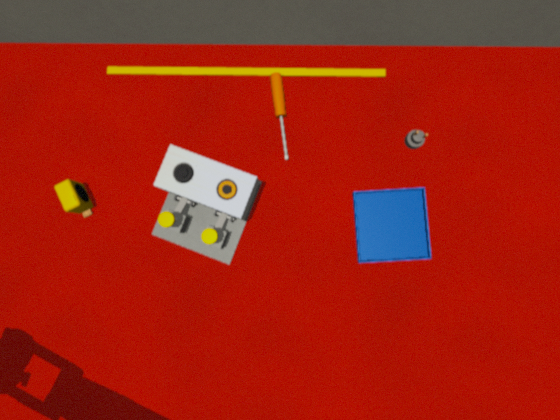

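View pics/side0.png

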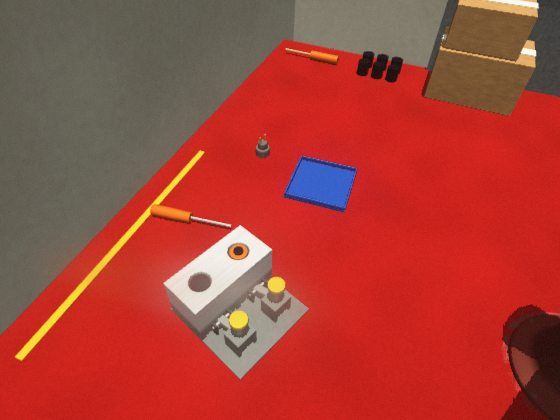

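The top view shows the orange-collared holder at (226,189), its key at (209,236) and the tray at (391,225). The side view confirms these, with the collar at (238,252), the key at (276,284) and the tray at (321,183). The two views agree to about 3 mm: key (0.516, 0.097), nest (0.606, 0.065), tray (0.549, -0.270). The tool's y axis already lies along the jig's y axis. First I move above the key with the fingers shut.

Request:
jog_arm(
  steps=[
    {"delta_rot": [0, 0, 0], "linear": [-0.035, -0.028, 0], "grip": 0},
    {"delta_rot": [0, 0, 0], "linear": [-0.035, -0.028, 0], "grip": 0},
    {"delta_rot": [0, 0, 0], "linear": [-0.035, -0.028, 0], "grip": 0},
    {"delta_rot": [0, 0, 0], "linear": [-0.035, -0.028, 0], "grip": 0},
    {"delta_rot": [0, 0, 0], "linear": [-0.035, -0.028, 0], "grip": 0},
    {"delta_rot": [0, 0, 0], "linear": [-0.035, -0.028, 0], "grip": 0},
    {"delta_rot": [0, 0, 0], "linear": [-0.035, -0.028, 0], "grip": 0},
    {"delta_rot": [0, 0, 0], "linear": [-0.035, -0.028, 0], "grip": 0},
    {"delta_rot": [0, 0, 0], "linear": [-0.035, -0.028, 0], "grip": 0},
    {"delta_rot": [0, 0, 0], "linear": [-0.035, -0.028, 0], "grip": 0},
  ],
)

```text
t: 1.1
tool_pos: [0.4463, 0.2046, 0.2309]
tool_rot: [-0.539, -3.095, 0.0]
contact_force: [0.7, 0.6, 0.5]
opening: -0.0002
grip_force: 0.0
```

Request:
jog_arm(
  steps=[
    {"delta_rot": [0, 0, 0], "linear": [-0.035, -0.027, 0], "grip": 0},
    {"delta_rot": [0, 0, 0], "linear": [-0.035, -0.027, 0], "grip": 0},
    {"delta_rot": [0, 0, 0], "linear": [-0.033, -0.025, 0.02], "grip": 0},
    {"delta_rot": [0, 0, 0], "linear": [0, 0, 0.04], "grip": 0},
    {"delta_rot": [0, 0, 0], "linear": [0, 0, 0.04], "grip": 0},
    {"delta_rot": [0, 0, 0], "linear": [0, 0, 0.015], "grip": 0},
    {"delta_rot": [0, 0, 0], "linear": [0, 0, 0], "grip": 0},
  ],
)

```text
t: 1.8
tool_pos: [0.5138, 0.0971, 0.1131]
tool_rot: [-0.538, -3.089, 0.002]
contact_force: [-0.8, -0.2, -0.9]
opening: 0.0001
grip_force: 0.0
```

Run:
```python
from h import *
print(ctrl.get_obs()["tool_pos"])
im,d,c=grab("side"); cv2.imwrite("pics/s1.png",cv2.resize(im[200:360,180:340,::-1],(640,640))[:600])
```

```text
[0.51384602 0.09713078 0.1131285 ]
```

View pics/s1.png

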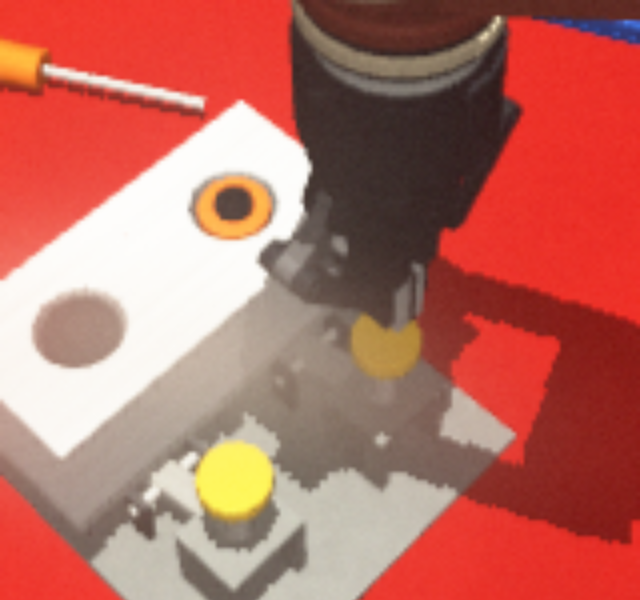

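The shut fingertips stand over the orange holder's key, seen at crop (385,345). I press it down, with the force checked near the stop.

Request:
jog_arm(
  steps=[
    {"delta_rot": [0, 0, 0], "linear": [-0.002, 0, 0.014], "grip": 0},
    {"delta_rot": [0, 0, 0], "linear": [0, 0, 0.008], "grip": 0},
    {"delta_rot": [0, 0, 0], "linear": [0, 0, 0.008], "grip": 0},
    {"delta_rot": [0, 0, 0], "linear": [0, 0, 0.008], "grip": 0},
    {"delta_rot": [0, 0, 0], "linear": [0, 0, 0.008], "grip": 0},
    {"delta_rot": [0, 0, 0], "linear": [0, 0, 0.006], "grip": 0},
    {"delta_rot": [0, 0, 0], "linear": [0, 0, 0.002], "grip": 0},
    {"delta_rot": [0, 0, 0], "linear": [0, 0, 0], "grip": 0},
  ],
)

```text
t: 2.65
tool_pos: [0.5191, 0.0968, 0.0632]
tool_rot: [0.538, 3.093, 0.001]
contact_force: [0.1, 0.9, 2.3]
opening: -0.0005
grip_force: 1.1
```

Request:
jog_arm(
  steps=[
    {"delta_rot": [0, 0, 0], "linear": [0, 0, 0.002], "grip": 0},
    {"delta_rot": [0, 0, 0], "linear": [0, 0, 0.002], "grip": 0},
    {"delta_rot": [0, 0, 0], "linear": [0, 0, 0.002], "grip": 0},
    {"delta_rot": [0, 0, 0], "linear": [0, 0, 0], "grip": 0},
  ],
)

```text
t: 3.05
tool_pos: [0.5192, 0.0968, 0.0573]
tool_rot: [0.538, 3.093, 0.001]
contact_force: [1.1, 1.1, 3.9]
opening: 0.0001
grip_force: 2.0
```

Request:
jog_arm(
  steps=[
    {"delta_rot": [0, 0, 0], "linear": [0, 0, 0.001], "grip": 0},
    {"delta_rot": [0, 0, 0], "linear": [0, 0, 0.001], "grip": 0},
    {"delta_rot": [0, 0, 0], "linear": [0, 0, 0], "grip": 0},
  ],
)

```text
t: 3.35
tool_pos: [0.5192, 0.0968, 0.056]
tool_rot: [0.538, 3.093, 0.001]
contact_force: [-2.4, 1.2, 8.5]
opening: -0.0002
grip_force: 4.3
```

Request:
jog_arm(
  steps=[
    {"delta_rot": [0, 0, 0], "linear": [0, 0, 0.001], "grip": 0},
    {"delta_rot": [0, 0, 0], "linear": [0, 0, 0], "grip": 0},
  ],
)

```text
t: 3.55
tool_pos: [0.5193, 0.0968, 0.0559]
tool_rot: [0.538, 3.094, 0.001]
contact_force: [-5.8, 0.2, 14.0]
opening: -0.0001
grip_force: 7.1
```

The force rises with no further travel, so the key is on its stop. Next I retreat upward, open, and look.

Request:
jog_arm(
  steps=[
    {"delta_rot": [0, 0, 0], "linear": [0, 0, -0.02], "grip": 0},
    {"delta_rot": [0, 0, 0], "linear": [0, 0, -0.04], "grip": 0},
    {"delta_rot": [0, 0, 0], "linear": [0, 0, -0.05], "grip": 0.03},
    {"delta_rot": [0, 0, 0], "linear": [0.03, 0, -0.04], "grip": 0.085},
    {"delta_rot": [0, 0, 0], "linear": [0.04, 0, -0.01], "grip": 0.085},
    {"delta_rot": [0, 0, 0], "linear": [0, 0, 0], "grip": 0.085},
  ],
)

```text
t: 4.15
tool_pos: [0.4509, 0.1214, 0.216]
tool_rot: [0.535, 3.091, 0.003]
contact_force: [1.3, -0.0, -0.4]
opening: 0.0581
grip_force: 0.0
```

Run:
```python
from h import *
o=ctrl.get_obs();print(o["tool_pos"],o["tool_rot"],o["opening"])
vis=[]
for n in("top","side"):
    im,d,c=grab(n); vis.append(im[150:350,140:340] if n=="side" else im[120:320,120:320])
    for nm,lo,hi,h in(("yel",(22,120,80),(35,255,255),.056),("org",(5,120,80),(20,255,255),.133)):
        for s,ce,m in blobs(im,lo,hi,25):
            u,v=ce; zz=d[m];zz=zz[zz>0]
            w=world(c,u,v,np.median(zz))
            if .45<w[0]<.7 and 0<w[1]<.25: print(n,nm,s,plane(c,u,v,h).round(4),w.round(4),zz.size)
    if 1:
        K=c["camera_matrix"]; v,u=np.mgrid[0:420,0:560]
        P=(np.linalg.inv(K)@np.stack([u.ravel()*d.ravel(),v.ravel()*d.ravel(),d.ravel()]) - np.array(c["t"])[:,None])
        W=(np.array(c["R"]).T@P).T
        q=(d.ravel()>0)&(W[:,2]>.108)&(W[:,2]<.145)&(np.hypot(W[:,0]-.606,W[:,1]-.065)<.03)
        w=W[q]; print(n,"raised pts",q.sum(),w.min(0).round(4) if q.any() else"",w.max(0).round(4) if q.any() else"")
cv2.imwrite("pics/p2.png",cv2.resize(np.hstack(vis)[:,:,::-1],(800,400)))
```

```text
[0.45090475 0.12137736 0.21600972] [5.35030345e-01 3.09128980e+00 2.69823525e-03] 0.058139110228650925
top yel [217 180  16  15  58] [0.6124 0.0721 0.056 ] [0.6012 0.0592 0.1345] 58
top yel [158 211  17  17 223] [0.549  0.1914 0.056 ] [0.5467 0.1796 0.0928] 221
top yel [205 229  16  16 195] [0.5161 0.0959 0.056 ] [0.5161 0.0957 0.0571] 194
top org [216 179  18  18  60] [0.6022 0.0603 0.133 ] [0.6024 0.0605 0.1314] 59
top org [218 181  11  11  47] [0.6067 0.0648 0.133 ] [0.6061 0.0641 0.137 ] 47
top org [  0 262  13  22 112] [0.4459 0.4573 0.133 ] [0.4779 0.1679 0.5235] 112
top raised pts 311 [0.5894 0.0471 0.1096] [0.6228 0.0803 0.1408]
side yel [268 288  10  15  90] [0.5226 0.0991 0.056 ] [0.5226 0.099  0.0559] 90
side yel [229 311  19  18 278] [0.5556 0.1671 0.056 ] [0.5454 0.183  0.0919] 278
side org [290  80   9  10  25] [ 0.7051 -0.4631  0.133 ] [0.4738 0.1791 0.5202] 24
side org [228 233  19  19 230] [0.6013 0.0718 0.133 ] [0.6019 0.0708 0.1314] 229
side org [269 289  16  16 136] [0.493  0.1425 0.133 ] [0.5092 0.1    0.0557] 136
side raised pts 385 [0.5878 0.0478 0.1084] [0.6207 0.0824 0.1388]
```

View pics/p2.png

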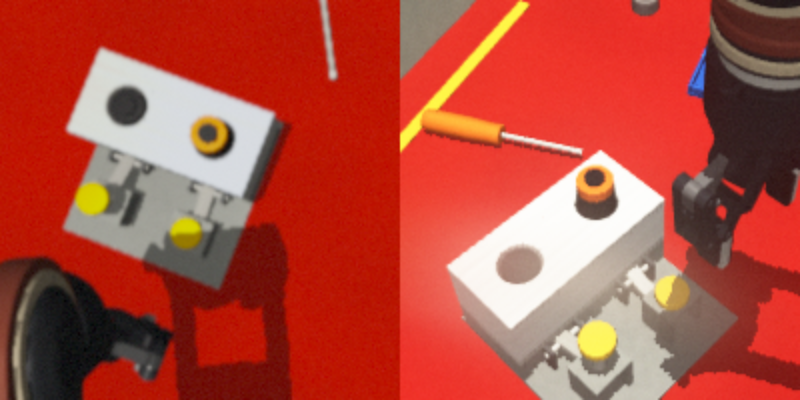

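Both views show the orange-collared holder raised, top at 137 mm, at left (210,135) and right (595,190). Its key is down and the other key is still up. The centre is about (0.605, 0.0645), so I move above it.

Request:
jog_arm(
  steps=[
    {"delta_rot": [0, 0, 0], "linear": [-0.04, 0, 0], "grip": 0.085},
    {"delta_rot": [0, 0, 0], "linear": [-0.045, -0.001, 0], "grip": 0.085},
    {"delta_rot": [0, 0, 0], "linear": [-0.045, 0, 0], "grip": 0.085},
    {"delta_rot": [0, 0, 0], "linear": [-0.033, 0, 0], "grip": 0.085},
    {"delta_rot": [0, 0, 0], "linear": [0, 0, 0.03], "grip": 0.085},
    {"delta_rot": [0, 0, 0], "linear": [0, 0, 0], "grip": 0.085},
    {"delta_rot": [0, 0, 0], "linear": [0, 0, 0], "grip": 0.085},
  ],
)

```text
t: 4.95
tool_pos: [0.6043, 0.0638, 0.1808]
tool_rot: [-0.539, -3.09, 0.001]
contact_force: [-1.2, -0.3, 0.1]
opening: 0.085
grip_force: 0.0
```

Request:
jog_arm(
  steps=[
    {"delta_rot": [0, 0, 0], "linear": [0, 0, 0.03], "grip": 0.085},
    {"delta_rot": [0, 0, 0], "linear": [0, 0, 0.03], "grip": 0.085},
    {"delta_rot": [0, 0, 0], "linear": [0, 0, 0.014], "grip": 0.085},
    {"delta_rot": [0, 0, 0], "linear": [0, 0, 0], "grip": 0.085},
  ],
)

```text
t: 5.35
tool_pos: [0.6036, 0.0644, 0.1073]
tool_rot: [-0.538, -3.091, 0.001]
contact_force: [-0.7, -0.1, -0.2]
opening: 0.0846
grip_force: 0.0
```

Request:
jog_arm(
  newtons=40,
  steps=[
    {"delta_rot": [0, 0, 0], "linear": [0, 0, 0], "grip": 0.045},
    {"delta_rot": [0, 0, 0], "linear": [0, 0, 0], "grip": 0.03},
    {"delta_rot": [0, 0, 0], "linear": [0, 0, 0], "grip": 0.025},
    {"delta_rot": [0, 0, 0], "linear": [0, 0, 0], "grip": 0.025},
    {"delta_rot": [0, 0, 0], "linear": [0, 0, 0], "grip": 0.025},
    {"delta_rot": [0, 0, 0], "linear": [0, 0, 0], "grip": 0.025},
    {"delta_rot": [0, 0, 0], "linear": [0, 0, 0], "grip": 0.025},
  ],
)

```text
t: 6.05
tool_pos: [0.6061, 0.0642, 0.1104]
tool_rot: [0.539, 3.093, 0.001]
contact_force: [0.6, -0.4, 4.5]
opening: 0.0328
grip_force: 40.6
```

Request:
jog_arm(
  steps=[
    {"delta_rot": [0, 0, 0], "linear": [0, 0, -0.01], "grip": 0.025},
    {"delta_rot": [0, 0, 0], "linear": [0, 0, -0.015], "grip": 0.025},
    {"delta_rot": [0, 0, 0], "linear": [0, 0, -0.02], "grip": 0.025},
    {"delta_rot": [0, 0, 0], "linear": [0, 0, -0.03], "grip": 0.025},
    {"delta_rot": [0, 0, 0], "linear": [0, 0, -0.015], "grip": 0.025},
    {"delta_rot": [0, 0, 0], "linear": [0, 0, 0], "grip": 0.025},
    {"delta_rot": [0, 0, 0], "linear": [0, 0, 0], "grip": 0.025},
  ],
)

```text
t: 6.75
tool_pos: [0.6049, 0.0641, 0.1989]
tool_rot: [-0.539, -3.094, 0.0]
contact_force: [0.1, 0.5, -1.6]
opening: 0.0323
grip_force: 40.4
```

Run:
```python
from h import *
print(ctrl.get_obs()["tool_pos"])
im,d,c=grab("side"); cv2.imwrite("pics/s3.png",cv2.resize(im[120:340,140:400,::-1],(700,592)))
im,d,c=grab("top")
for s,ce,m in blobs(im,(95,100,50),(130,255,255),1000):
    v,u=np.nonzero(m); r=cv2.minAreaRect(np.stack([u,v],1).astype(np.float32)); print(r, plane(c,*r[0],.012),plane(c,*r[0],.004))
```

```text
[0.60485953 0.06410979 0.19888079]
((391.54302978515625, 224.7095184326172), (70.99095153808594, 73.59223175048828), 86.53176879882812) [ 0.54874019 -0.27091287  0.012     ] [ 0.54919587 -0.27304657  0.004     ]
```

View pics/s3.png

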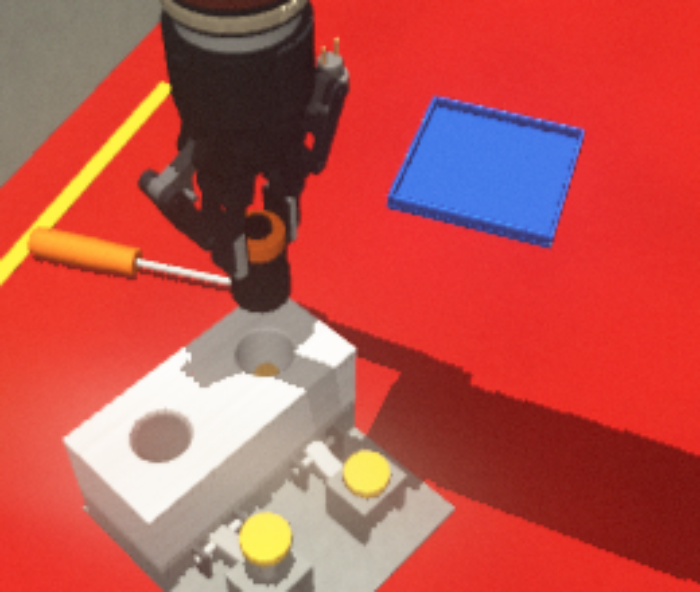

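The holder hangs upright from the fingers at (262,255), clear of the nest, and the tray is free. I carry it over.

Request:
jog_arm(
  steps=[
    {"delta_rot": [0, 0, 0], "linear": [-0.003, -0.017, 0], "grip": 0.025},
    {"delta_rot": [0, 0, 0], "linear": [-0.007, -0.04, 0], "grip": 0.025},
    {"delta_rot": [0, 0, 0], "linear": [-0.008, -0.042, 0], "grip": 0.025},
    {"delta_rot": [0, 0, 0], "linear": [-0.008, -0.042, 0], "grip": 0.025},
    {"delta_rot": [0, 0, 0], "linear": [-0.008, -0.042, 0], "grip": 0.025},
    {"delta_rot": [0, 0, 0], "linear": [-0.008, -0.042, 0], "grip": 0.025},
    {"delta_rot": [0, 0, 0], "linear": [-0.008, -0.042, 0], "grip": 0.025},
    {"delta_rot": [0, 0, 0], "linear": [-0.007, -0.04, 0], "grip": 0.025},
    {"delta_rot": [0, 0, 0], "linear": [-0.004, -0.027, 0], "grip": 0.025},
    {"delta_rot": [0, 0, 0], "linear": [0, 0, 0], "grip": 0.025},
  ],
)

```text
t: 7.85
tool_pos: [0.5478, -0.2745, 0.1979]
tool_rot: [-0.546, -3.091, 0.001]
contact_force: [0.2, -0.3, -0.4]
opening: 0.0331
grip_force: 40.4
```

Request:
jog_arm(
  steps=[
    {"delta_rot": [0, 0, 0], "linear": [0, 0, 0.02], "grip": 0.025},
    {"delta_rot": [0, 0, 0], "linear": [0, 0, 0.035], "grip": 0.025},
    {"delta_rot": [0, 0, 0], "linear": [0, 0, 0.035], "grip": 0.025},
    {"delta_rot": [0, 0, 0], "linear": [0, 0, 0.03], "grip": 0.025},
    {"delta_rot": [0, 0, 0], "linear": [0, 0, 0.02], "grip": 0.025},
    {"delta_rot": [0, 0, 0], "linear": [0, 0, 0.01], "grip": 0.025},
    {"delta_rot": [0, 0, 0], "linear": [0, 0, 0], "grip": 0.025},
    {"delta_rot": [0, 0, 0], "linear": [0, 0, 0], "grip": 0.025},
  ],
)

```text
t: 8.65
tool_pos: [0.5503, -0.271, 0.0501]
tool_rot: [0.538, 3.094, -0.001]
contact_force: [0.3, -0.4, -0.4]
opening: 0.0331
grip_force: 40.4
```

Request:
jog_arm(
  steps=[
    {"delta_rot": [0, 0, 0], "linear": [0, 0, 0.007], "grip": 0.025},
    {"delta_rot": [0, 0, 0], "linear": [0, 0, 0.003], "grip": 0.025},
    {"delta_rot": [0, 0, 0], "linear": [0, 0, 0], "grip": 0.025},
    {"delta_rot": [0, 0, 0], "linear": [0, 0, 0], "grip": 0.025},
  ],
)

```text
t: 9.05
tool_pos: [0.5499, -0.2709, 0.0395]
tool_rot: [0.539, 3.095, -0.0]
contact_force: [0.4, 0.5, 0.1]
opening: 0.0322
grip_force: 40.4
```

Run:
```python
from h import *
o=ctrl.get_obs();print(o["tool_pos"],o["contact_force"])
im,d,c=grab("side")
for s,ce,m in blobs(im,(5,120,80),(20,255,255),15):
    v,u=np.nonzero(m&(d>0))
    W=np.array([world(c,a,b,d[b,a]) for a,b in zip(u,v)])
    if len(W) and .48<W[:,0].mean()<.62 and W[:,1].mean()<-.2: print(s,W.min(0),W.max(0),np.sort(W[:,2])[[len(W)//20,-len(W)//20]])
```

```text
[ 0.54991751 -0.27086861  0.03951591] [0.36797779 0.53752203 0.12468393]
[326  41   9   5  22] [ 0.54694668 -0.27033988  0.35486794] [ 0.5697221  -0.20599537  0.3782779 ] [0.35621284 0.37769055]
[312  44  13   3  27] [ 0.56382853 -0.23818755  0.35778771] [ 0.59144186 -0.21419243  0.3720942 ] [0.35898479 0.37069177]
[323 161   8  13  64] [ 0.53184664 -0.28857595  0.04678019] [ 0.55088274 -0.24892976  0.07104287] [0.04951373 0.06333851]
```

Consistent with about 2 mm of air left under the holder. I lower by single millimetres until it touches.

Request:
jog_arm(
  steps=[
    {"delta_rot": [0, 0, 0], "linear": [0, 0, 0.001], "grip": 0.025},
    {"delta_rot": [0, 0, 0], "linear": [0, 0, 0.001], "grip": 0.025},
    {"delta_rot": [0, 0, 0], "linear": [0, 0, 0], "grip": 0.025},
    {"delta_rot": [0, 0, 0], "linear": [0, 0, 0], "grip": 0.025},
  ],
)

```text
t: 9.5
tool_pos: [0.5503, -0.271, 0.0383]
tool_rot: [0.539, 3.094, -0.001]
contact_force: [-2.0, 1.7, 5.6]
opening: 0.0328
grip_force: 40.9
```

Touching the floor (5.6 N up). I release gently and rise.

Request:
jog_arm(
  newtons=20,
  steps=[
    {"delta_rot": [0, 0, 0], "linear": [0, 0, 0], "grip": 0.034},
    {"delta_rot": [0, 0, 0], "linear": [0, 0, 0], "grip": 0.038},
    {"delta_rot": [0, 0, 0], "linear": [0, 0, 0], "grip": 0.045},
    {"delta_rot": [0, 0, 0], "linear": [0, 0, 0], "grip": 0.07},
    {"delta_rot": [0, 0, 0], "linear": [0, 0, 0], "grip": 0.08},
    {"delta_rot": [0, 0, 0], "linear": [0, 0, 0], "grip": 0.08},
    {"delta_rot": [0, 0, 0], "linear": [0, 0, 0], "grip": 0.08},
  ],
)

```text
t: 10.2
tool_pos: [0.5498, -0.2708, 0.0372]
tool_rot: [-0.539, -3.095, -0.0]
contact_force: [-0.6, 0.4, -0.3]
opening: 0.0798
grip_force: 0.0
```

Request:
jog_arm(
  steps=[
    {"delta_rot": [0, 0, 0], "linear": [0, 0, -0.015], "grip": 0.08},
    {"delta_rot": [0, 0, 0], "linear": [0, 0, -0.03], "grip": 0.08},
    {"delta_rot": [0, 0, 0], "linear": [0, 0, -0.04], "grip": 0.08},
    {"delta_rot": [0, 0, 0], "linear": [0, 0, -0.04], "grip": 0.08},
    {"delta_rot": [0, 0, 0], "linear": [0.04, 0, -0.02], "grip": 0.08},
    {"delta_rot": [0, 0, 0], "linear": [0.045, 0, 0], "grip": 0.08},
    {"delta_rot": [0, 0, 0], "linear": [0.02, 0, 0], "grip": 0.08},
    {"delta_rot": [0, 0, 0], "linear": [0, 0, 0], "grip": 0.08},
    {"delta_rot": [0, 0, 0], "linear": [0, 0, 0], "grip": 0.08},
  ],
)

```text
t: 11.1
tool_pos: [0.4515, -0.2356, 0.1835]
tool_rot: [0.539, 3.093, -0.002]
contact_force: [-0.3, 0.2, 0.3]
opening: 0.0799
grip_force: 0.0
```

Run:
```python
from h import *
a=grab("side")[0][100:340,160:400]; b=grab("top")[0][120:320,140:440]
cv2.imwrite("pics/f.png",np.hstack([cv2.resize(a,(360,360)),cv2.resize(b,(440,360))])[:,:,::-1])
```

```text
(no output)
```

View pics/f.png

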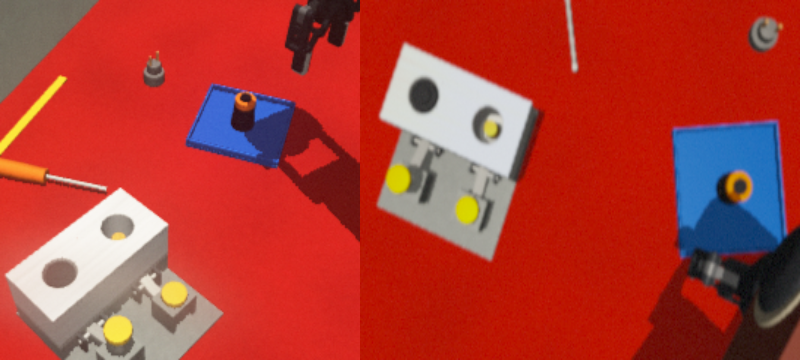

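The orange-collared holder stands upright in the tray at (244,110) on the left and (738,187) on the right. The black one is still in its nest at (423,95), and the gripper is clear.

```bash
python3 -c "
from station import ctrl; print(ctrl.finish_job())"
```

```text
the job is handed in; nothing more can be done
None
```

The orange-collared holder was raised by its key and now stands released and upright in the blue tray, the plain black one is still down in its nest, and the job was handed in at about 11 s.

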